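# Lock the portafilter into the camp coffee press and set the cup under it

## Robot

A 6-joint arm with a two-finger parallel gripper is mounted at the origin on the work surface. World frame = base frame: x ahead of the robot, y to its left, z up, the work surface at z = 0. Lengths are in m, angles in rad, forces in N, time in s.
With the tool pointing down it reaches from about 0.425 to 0.925 m from the base axis. Payload 12.5 kg.
Tool frame: the origin (TCP) lies at the very end of the fingers, on their centre line; the grasp point (between the pads) lies tcp_to_grasp behind it (tcp_to_grasp is the distance from the TCP to the grasp point, in m); z points along the fingers, y is the direction in which the jaws open and shut (so a half turn about z gives the same grasp; the last joint's range is limited). The gripper opens to 85 mm and grips with 20 to 120 N. Pads are 22 mm wide; open, the fingers measure 114 mm over their backs; the gripper's body (76 mm by 85 mm) begins 54 mm behind the grasp point. The pads swing forward as they close: fully open they stand 13 mm farther back than shut.
Start: joints at [1.061, 0.491, 1.559, -0, 1.092, -0.106], TCP at [0.246, 0.575, 0.231] pointing down, gripper open.
Joint ranges: [-3.1, 3.1], [-0.84, 2.19], [0.05, 2.79], [-1.13, 4.28], [0.06, 2.93], [-2.69, 2.69]. Speed limits (rad/s): [2.22, 2.22, 2.79, 3.14, 3.14, 3.14].

## Interface

Orientations are given as a rotation vector (axis times angle).
In Python, from plant import * gives the robot as it stands.
- The arm moves only by the shell command python3 -m jog 'ROWS' [FORCE]. ROWS is JSON, one flat list of numbers, 7 for each row, row after row: the opening in per cent of the stroke, from 0 (shut) to 100 (fully open), then the shift along the world's x, y, z in m, then the turn, a rotation vector about the world's x, y, z in rad. A call has 1 to 5 rows; each row is the pose to reach, as a shift and turn from the pose measured when the call began; what a row does not reach only later rows make up. A row lasts 1/8 s, in which the tool goes at most 62.5 mm and 10.7 degrees, less where a joint would pass 70% of its speed; a pose out of reach is approached as far as the arm can. A call with a gripper value outside its range is refused whole. The fingers move at their own pace and stop on an object; FORCE is the grip in N (left out, the last holds). Time passes only in rows, so rows that repeat a pose let the fingers close. It gives the time, the measured TCP pose, the force and the opening at its end, in the units of the state.
- get_state(): the state, without advancing time (a new reading comes with each control period).
- snapshot(name): name is "scene" or "top" or "wrist"; returns a dict with "img" (480x640x3 uint8, red, green, blue), "K" (3x3 intrinsics, pixels), "xyz" and "attitude" of the camera in the world; the wrist camera has in their place "tool_from_camera" (4x4, takes a point from camera to tool coordinates, whose origin is the TCP and whose axes are the flange's). Camera axes: x right, y down, z forward; pixel columns grow to the right and rows downward; lengths in m; the calibration is good to about 2 mm. A picture is of the moment at which its call begins: read the wrist's pose just before it. There is no depth.
- finish_job(): hands the job in, once; it reports no verdict.
The state is a dict: "time": time; "joint_pos": joint angles; "qvel": joint speeds; "joint_efforts": joint torques, N m; "tcp_pos": TCP position; "tcp_rot": TCP orientation; "ft_force": force on the tool from outside, world axes, zero at the start; "moment": the same for the moment, N m; "grip_width": finger opening in m.
Only numpy, scipy, OpenCV 4.12 (cv2) and the standard library are available. Lean on these libraries where they do the work, as an engineer would, in place of code of your own. Each camera call takes 0.05 s, during which the arm holds its last target. There are 200 camera calls.

## Task

Lock the portafilter into the head of the coffee press: offer it up from below with its handle under the single rib on the left of the ring, push it up, twist it until the handle points straight out of the front of the press, and let the lugs drop into their seats so that it hangs there by itself. Then stand the long-handled tin measuring cup upright on the drip plate of the press, centred under the portafilter. Leave the tamper, mug and coffee tin where they are.

Things in the scene. Friction and masses are not known exactly. Their poses are not given: they have to be found in the camera images.
- press: Coffee press, fixed. Origin under the head's axis on the work surface; x from its front to its two posts, z up. Base plate 20 mm high, x -90..110, y +-90 mm. Posts 18 mm thick at x 90, y +-40 mm. Head: ring 98 mm across, open below, underside 173 mm up, closed ceiling 197.5 mm up; above it an arm from the posts and a chamber 74 mm across to 290 mm, knob to 324 mm.
- press_seat (a point): Where portafilter_mid lies when locked: on the head's axis, 160 mm above the work surface; axes of the press. Inside the ring, ledges leave a 64 mm bore with three notches (24 mm wide, to radius 43 mm) 120 degrees apart. The portafilter passes under the ring when at least 17 mm below this height (allow 25). On its way up its rim meets the ceiling 7.5 mm above locked height.
- press_insert (a point): Where the middle of the handle (portafilter_grip) lies at the start of the twist: 112 mm from the head's axis in the direction of the single rib on the ring, 60 degrees to the left of the front (press x -56, y +97 mm), 5 mm above locked height. Lift the portafilter from below with its handle in this direction so that the lugs pass the notches. Keep 2.5 to 7.5 mm above locked height to twist.
- press_front (a point): Where the middle of the handle (portafilter_grip) lies when locked: 112 mm straight out of the front (press -x), under the pair of ribs on the ring. From press_insert twist 60 degrees, anticlockwise seen from above (stops about 5 degrees beyond), then lower 5 mm: the lugs drop 2.5 mm off the ledges into seats that keep it from turning back.
- press_drip (a point): Centre of the round drip plate (94 mm wide, slotted, flush) on top of the press's base, 20 mm above the work surface, on the head's axis; axes of the press.
- portafilter_mid (a point): Centre of the portafilter's round steel basket (loose, 0.24 to 0.46 kg in all, stands on its flat underside): on its axis, 30 mm above the underside. Basket 58 mm wide, 60 mm high, rim chamfered; three lugs 16 mm wide, 6 mm thick, to radius 40 mm, 49 to 55 mm above the underside, one over the handle, the others 120 degrees from it. Handle to its -x; z up.
- portafilter_grip (a point): Middle of the portafilter's level black handle, to be gripped from above: 112 mm from the basket's axis (to its -x), 24 mm above its underside. Handle 22 mm wide, 18 mm high, from 57 to 165 mm from the axis. Most of the weight is in the basket, so grip firmly.
- cup_mid (a point): Centre of the tin measuring cup (loose, 0.12 kg): on its axis, half-way up (32.5 mm above its underside). Cup 72 mm across the rim, 64 mm across the bottom, 65 mm high. Its long flat handle points to its -x; z is up.
- cup_grip (a point): Point on the cup's level handle where it may be gripped from above: 115 mm from the cup's axis (to its -x), 58 mm above its underside. The handle is 12 mm wide, 6 mm thick, and reaches to 146 mm from the axis.
- tamper: Metal coffee tamper, 54 mm in diameter, 74 mm high, standing in front of the press; leave alone. Origin under its centre.
- mug: White mug, 82 mm in diameter, 80 mm high, standing beyond the press on one side; leave alone. Origin under its centre.
- tin: Closed coffee tin, 90 mm in diameter, 130 mm high, standing beyond the press on one side; leave alone. Origin under its centre.
Not all that is in view belongs to the job. What is shaped like the part that bears cup_mid but yellow is not meant.

How it is judged:
On the way, in this order (a step that is already met when the one before it is completed fails the run):
1. the portafilter is locked in the head of the press (horizontal distance between portafilter_mid and press_seat below 0.006 m and z of portafilter_mid in the frame of press_seat between -0.003 and 0.002 m and y of portafilter_grip in the frame of press_seat between -0.018 and 0.018 m and x of portafilter_grip in the frame of press_seat below -0.09 m and angle between portafilter_mid's own z axis and vertical below 0.09 rad), for 0.2 s.
2. the cup stands on the drip plate, centred under the portafilter (horizontal distance between cup_mid and press_drip below 0.015 m and angle between cup_mid's own z axis and vertical below 0.06 rad and z of cup_mid in the frame of press_drip between 0.03 and 0.036 m), for 0.2 s.
At the end, for the whole second after the job is handed in: Portafilter locked in the press: within 6 mm of the axis, 3 mm below to 2 mm above locked height, handle within 9 degrees of straight out of the front, level within 5 degrees; cup upright on the drip plate within 15 mm of the axis; both at rest (all of step 1 and all of step 2 and linear speed of each of portafilter, cup below 0.02 m/s); the robot touches nothing.
It fails at once if the tamper was moved by more than 30 mm (distance of tamper from where it was at the start of the episode above 0.03 m).
It fails at once if the mug was moved by more than 30 mm (distance of mug from where it was at the start of the episode above 0.03 m).
It fails at once if the tin was moved by more than 30 mm (distance of tin from where it was at the start of the episode above 0.03 m).
It also fails if it takes over 72 s, if anything falls off the work surface, if the arm or the gripper's body presses on something with over 40 N, if the wrist force passes 120 N, or if a joint passes its speed limit or range.

## Working session

There is one attempt and no reset: what is moved stays moved. The work goes in short steps, Python scripts to look and compute and a shell command to move; the robot and the scene stay as the last step left them, time stands still between calls to the robot, and variables do not carry over. Pictures are saved under pics/ and viewed, on a budget of 10 in all, crops included, one or two more only if the job needs it, and the job is handed in when it is done.

```bash
ls; mkdir -p pics
python3 - <<'E'
from plant import *
import cv2
s=get_state()
print({k:(np.round(v,3) if False else v) for k,v in s.items()} if False else s)
for n in ("scene","top"):
    d=snapshot(n); cv2.imwrite(f"pics/{n}0.png",d["img"][:,:,::-1]); print(n,d["K"],d["xyz"],d["attitude"])
E
```

```text
pics
{'time': 0.0, 'joint_pos': array([ 1.06142061e+00,  4.91596278e-01,  1.55944777e+00,  5.02548258e-06,
        1.09166484e+00, -1.05580301e-01]), 'qvel': array([ 0.00047103, -0.00166774,  0.00113699, -0.00171397, -0.0015937 ,
       -0.00043645]), 'joint_efforts': array([-1.85136749e-03, -6.18453956e+01, -2.61592180e+01, -1.93071369e-04,
        4.04171791e-03, -8.38149560e-06]), 'tcp_pos': array([0.24543116, 0.57456116, 0.23070549]), 'tcp_rot': array([-6.29914854e-01, -3.07744368e+00,  1.66884234e-03]), 'ft_force': array([ 0.49849619,  0.33774892, -0.04435239]), 'moment': array([0.07914229, 0.00535925, 0.01219809]), 'grip_width': 0.08562713675068298}
scene [[437.72591712   0.         313.59690614]
 [  0.         437.72591712 239.49023214]
 [  0.           0.           1.        ]] [1.34196072 0.23756797 0.71829511] [-1.44608688 -1.90405539  1.00112724]
top [[540.826704     0.         321.18606227]
 [  0.         540.826704   241.5171909 ]
 [  0.           0.           1.        ]] [ 0.34329584 -0.01502021  1.21959161] [-2.14234016  2.13419433 -0.15254765]
```

View pics/scene0.png

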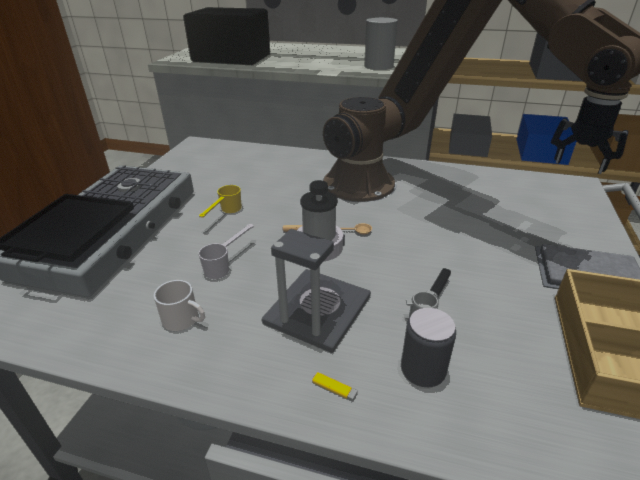

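View pics/top0.png

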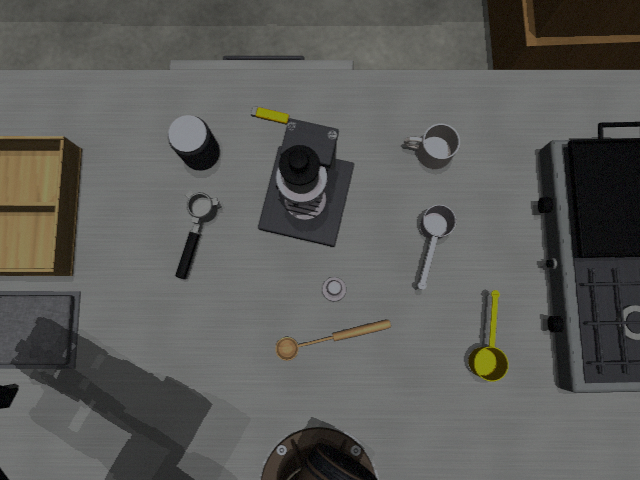

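The scene picture shows the press in the middle, with the portafilter and tin to its left in the robot's view and the silver cup and mug to its right. In the top picture, where up is +x and left is +y:
- Portafilter: rim at about (202,205), black handle ending at about (183,275).
- Silver cup: rim at (438,221), handle end at (422,287).
- Press base: corners at (259,230), (335,245) and (354,163), so its front faces the robot, slightly turned.
- Tamper: (334,290).

```bash
cat > h.py <<'E'
from plant import *
import numpy as np, cv2
from scipy.spatial.transform import Rotation as R
def cam(d,s=None):
    if "xyz" in d: return np.array(d["K"]),np.array(d["xyz"]),R.from_rotvec(d["attitude"]).as_matrix()
    T=np.eye(4);T[:3,:3]=R.from_rotvec(s["tcp_rot"]).as_matrix();T[:3,3]=s["tcp_pos"]
    T=T@np.array(d["tool_from_camera"]); return np.array(d["K"]),T[:3,3],T[:3,:3]
def ray(c,uv,z):
    K,p,A=c; v=A@np.linalg.solve(K,[uv[0],uv[1],1.]); return p+v*(z-p[2])/v[2]
def proj(c,P):
    K,p,A=c; q=K@(A.T@(np.asarray(P)-p)); return q[:2]/q[2]
def comps(mask,roi,minA=30):
    x0,y0,x1,y1=roi; m=np.zeros(mask.shape,np.uint8); m[y0:y1,x0:x1]=mask[y0:y1,x0:x1]
    cs,_=cv2.findContours(m,cv2.RETR_EXTERNAL,cv2.CHAIN_APPROX_NONE)
    return sorted([c for c in cs if cv2.contourArea(c)>minA],key=cv2.contourArea,reverse=True)
E
python3 - <<'E'
from h import *
d=snapshot("top"); c=cam(d); g=cv2.cvtColor(d["img"],cv2.COLOR_RGB2GRAY)
print("base corners (z .02)")
m=(g<95).astype(np.uint8)
cs=comps(m,(225,100,380,260)); a=cv2.approxPolyDP(cs[0],4,True)[:,0]
print(cv2.contourArea(cs[0]),a.tolist())
for p in [(335,245),(259,230),(354,163)]: print(p,ray(c,p,.02).round(4))
# portafilter handle
for t in (50,70):
    k=comps((g<t).astype(np.uint8),(165,222,215,290))[0]
    r=cv2.minAreaRect(k); b=cv2.boxPoints(r); print("handle",t,r,[ray(c,q,.033).round(4).tolist() for q in b], ray(c,r[0],.033))
print("rim pf",ray(c,(202,205),.06),"cup rim",ray(c,(438,221),.065),"cup end",ray(c,(422,287),.06),"tamper",ray(c,(334,288),.07))
im=d["img"][:,:,::-1]
def crop(x,y,w=100,h=75,f=4): return cv2.resize(im[y:y+h,x:x+w],None,fx=f,fy=f,interpolation=cv2.INTER_CUBIC)
cv2.imwrite("pics/crops.png",np.vstack([np.hstack([crop(155,190),crop(390,200)]),np.hstack([crop(255,165),crop(255,185)])]))
E
```

```text
base corners (z .02)
8365.5 [[251, 114], [287, 125], [258, 228], [334, 246], [354, 164], [335, 158], [338, 129]]
(335, 245) [ 0.5189 -0.0344  0.02  ]
(259, 230) [0.5525 0.1368 0.02  ]
(354, 163) [ 0.7091 -0.0779  0.02  ]
handle 50 ((187.9499969482422, 255.1500244140625), (12.016654014587402, 47.75039291381836), 18.43494987487793) [[0.447, 0.3189, 0.033], [0.5484, 0.2897, 0.033], [0.5399, 0.2639, 0.033], [0.4387, 0.2934, 0.033]] [0.49318372 0.29155138 0.033     ]
handle 70 ((190.09942626953125, 249.24176025390625), (13.354620933532715, 61.00144958496094), 17.87869644165039) [[0.4463, 0.3196, 0.033], [0.5767, 0.2835, 0.033], [0.5674, 0.2546, 0.033], [0.4374, 0.2911, 0.033]] [0.50641366 0.28732211 0.033     ]
rim pf [0.60085161 0.25828964 0.06      ] cup rim [ 0.56556532 -0.25695487  0.065     ] cup end [ 0.42284077 -0.21982724  0.06      ] tamper [ 0.41931136 -0.03157411  0.07      ]
```

View pics/crops.png

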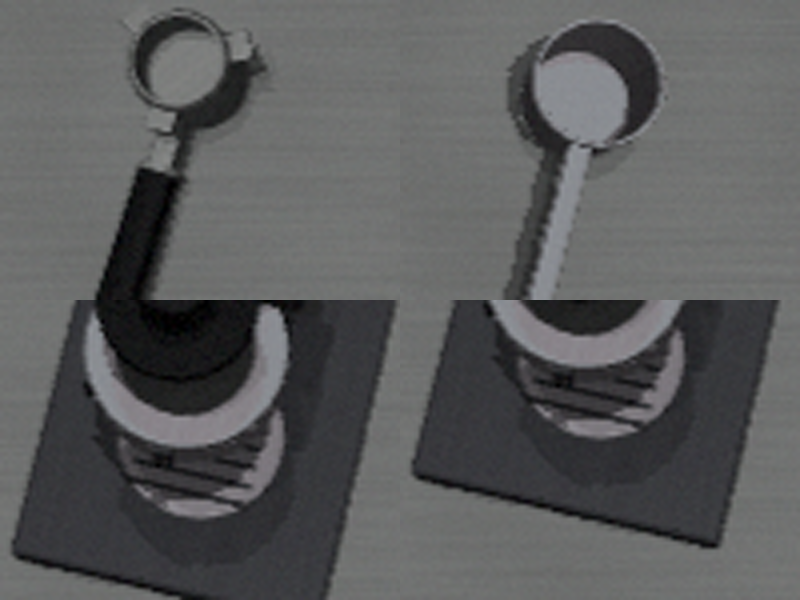

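The crops show the following:
- Portafilter: rim centre at about (200,205), handle axis running down to the left.
- Cup: rim centre at about (440,221).
- Press: the drip plate is partly hidden under the head, and the front face of the base shows as a thin darker strip.

Next I'll read the wrist camera geometry and plan a closer view.

Run:
```python
from h import *
import plant
print([n for n in dir(plant) if not n.startswith('_')][:40])
print("ttg",tcp_to_grasp)
s=get_state(); d=snapshot("wrist"); print(np.round(d["tool_from_camera"],4).tolist(), d["K"][0,0])
print(R.from_rotvec(s["tcp_rot"]).as_matrix().round(3).tolist())
```

```text
['PlanningError', 'finish_job', 'get_state', 'snapshot', 'tcp_to_grasp']
ttg 0.0187
[[-0.0006, -0.9467, -0.3221, 0.0835], [1.0, -0.0005, -0.0003, -0.0006], [0.0001, -0.3221, 0.9467, -0.1429], [0.0, 0.0, 0.0, 1.0]] 393.7025218366126
[[-0.92, 0.393, -0.0], [0.393, 0.92, -0.001], [0.0, -0.001, -1.0]]
```

```bash
python3 -m jog '[100,0.02,-0.04,0.04,0,0,0.06, 100,0.05,-0.1,0.09,0,0,0.13, 100,0.08,-0.155,0.09,0,0,0.13, 100,0.105,-0.21,0.09,0,0,0.13, 100,0.13,-0.265,0.09,0,0,0.13]'
python3 -m jog '[100,0.025,-0.05,0,0,0,0, 100,0.05,-0.1,0,0,0,0, 100,0.075,-0.15,0,0,0,0, 100,0.075,-0.15,0,0,0,0]'
python3 - <<'E'
from h import *
s=get_state(); d=snapshot("wrist"); print(s["time"],s["tcp_pos"],R.from_rotvec(s["tcp_rot"]).as_matrix()[:,1])
import pickle; pickle.dump((s,d),open("w1.pkl","wb"))
cv2.imwrite("pics/w1.png",d["img"][:,:,::-1])
E
```

```text
time: 0.82
tcp_pos: [0.3702, 0.3203, 0.3211]
tcp_rot: [0.428, 3.112, -0.0]
ft_force: [1.3, 1.2, -0.8]
grip_width: 0.0855
time: 1.32
tcp_pos: [0.4465, 0.1676, 0.321]
tcp_rot: [0.435, 3.111, -0.001]
ft_force: [-0.3, -0.3, 0.2]
grip_width: 0.0856
1.325 [0.44646366 0.16757384 0.32101795] [ 2.74483146e-01  9.61591779e-01 -5.02378718e-04]
```

View pics/w1.png

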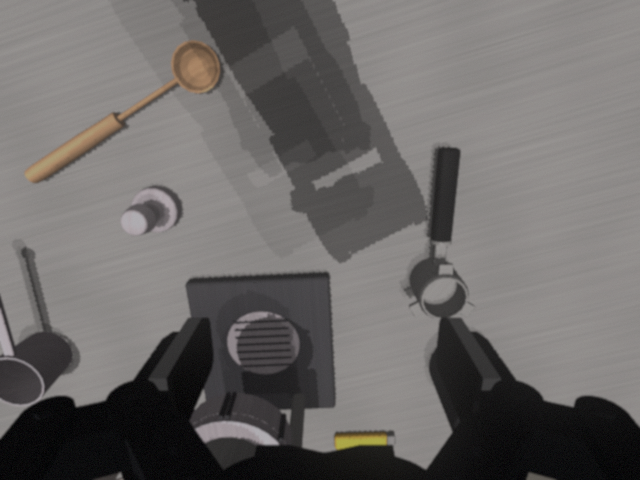

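The wrist view shows the base with corners near (188,282), (329,273) and (335,405), and the drip plate at about (263,341). The portafilter rim is at (443,295) and its black handle runs from (447,148) to (440,240). I'll fit these now.

```bash
cat > fit.py <<'E'
from h import *
from scipy.optimize import least_squares
def circ(P,r=None):
    P=np.asarray(P)[:,:2]; c0=P.mean(0)
    f=lambda v: np.hypot(*(P-v[:2]).T)-v[2]
    o=least_squares(f,[*c0,.04],loss="soft_l1",f_scale=.001); return o.x
def edge(g,c,a,b,w=6,z=.02,n=60,lo=.08):
    # strongest gradient along normals of segment a-b -> world pts on plane z
    a,b=np.array(a,float),np.array(b,float); t=(b-a)/np.linalg.norm(b-a); nn=np.array([-t[1],t[0]]); out=[]
    gs=cv2.GaussianBlur(g.astype(np.float32),(0,0),.8); o=np.arange(-w,w+.01,.25)
    for k in np.linspace(lo,1-lo,n):
        q=a+k*(b-a)+o[:,None]*nn
        v=cv2.remap(gs,q[:,0].astype(np.float32)[None],q[:,1].astype(np.float32)[None],cv2.INTER_LINEAR)[0]
        i=np.argmax(abs(np.gradient(v))); out.append(ray(c,q[i],z)[:2])
    return np.array(out,np.float32)
def line(P):
    l=cv2.fitLine(np.asarray(P,np.float32),cv2.DIST_HUBER,0,.001,.001).ravel(); return l[2:],l[:2]
E
python3 - <<'E'
from fit import *
import pickle; s,d=pickle.load(open("w1.pkl","rb")); c=cam(d,s); g=cv2.cvtColor(d["img"],cv2.COLOR_RGB2GRAY)
# drip
m=cv2.morphologyEx((g>105).astype(np.uint8),cv2.MORPH_CLOSE,np.ones((9,9)))
k=comps(m,(215,300,312,385))[0][:,0]; P=[ray(c,p,.02) for p in k]; v=circ(P); print("drip",v,"area",len(k))
F=edge(g,c,(188,282),(329,273)); Rr=edge(g,c,(329,273),(335,405)); L=edge(g,c,(188,282),(193,322),lo=.15)
for n,E in (("front",F),("side",Rr),("other",L)):
    p,t=line(E); print(n,p,t,np.degrees(np.arctan2(t[1],t[0])))
pf,tf=line(F)
def inter(p,t,q,u): a=np.linalg.solve(np.c_[t,-u],q-p); return p+a[0]*t
A=inter(pf,tf,*line(Rr)); B=inter(pf,tf,*line(L)); print("corners",A,B,np.linalg.norm(A-B))
# portafilter
h=comps((g<45).astype(np.uint8),(415,130,475,250))[0]
r=cv2.minAreaRect(h); print(r)
pt=np.array([ray(c,q[0],.033)[:2] for q in h],np.float32); rr=cv2.minAreaRect(pt); print("handle",rr)
l=line(pt); print(l,np.degrees(np.arctan2(l[1][1],l[1][0])))
print("rim",ray(c,(443,296),.06))
x0,y0=395,235; cv2.imwrite("pics/pfc.png",np.hstack([cv2.resize(d["img"][230:330,395:495,::-1],None,fx=4,fy=4),cv2.resize(d["img"][380:480,180:280,::-1],None,fx=4,fy=4)]))
E
```

```text
drip [0.62651321 0.03317443 0.04519169] area 169
front [0.5309503  0.05840345] [0.2258192  0.97416925] 76.948944
side [0.64532185 0.12108548] [ 0.9740604  -0.22628814] -13.078636
other [ 0.5400218  -0.03839352] [ 0.97418535 -0.22574969] -13.046966
corners [0.55058235 0.14309482] [ 0.5101184  -0.03146396] 0.17918733
((443.7729187011719, 194.0282440185547), (19.92813491821289, 91.68314361572266), 5.906141757965088)
handle ((0.4923223853111267, 0.29145652055740356), (0.02168777585029602, 0.10179677605628967), 73.3370361328125)
(array([0.48868024, 0.2877521 ], dtype=float32), array([ 0.9557026 , -0.29433396], dtype=float32)) -17.117601
rim [0.59895888 0.26371013 0.06      ]
```

View pics/pfc.png

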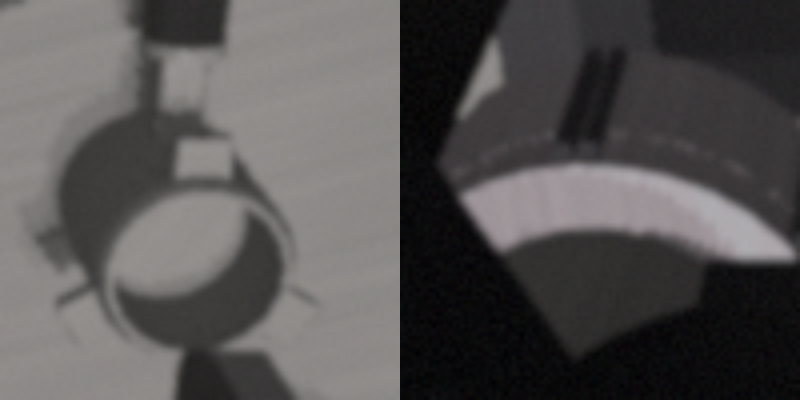

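The drip-plate and corner estimates differ by about 8 mm. The corner rays hit the lower edge of the front face, which is at z=0, so I'll redo that fit. I'll also take one closer look straight over the portafilter.

```bash
python3 -m jog '[60,0.05,0.04,-0.03,0,0,0, 60,0.09,0.075,-0.05,0,0,0, 60,0.125,0.104,-0.07,0,0,0, 60,0.125,0.104,-0.07,0,0,0, 60,0.125,0.104,-0.07,0,0,0]'
cat >> fit.py <<'E'
def polar(g,c,C,r,z,lo,hi,n=120,sign=None,angs=None):
    gs=cv2.GaussianBlur(g.astype(np.float32),(0,0),.8); out=[]; rr=np.arange(lo,hi,.0002)
    for a in (np.linspace(0,2*np.pi,n,endpoint=False) if angs is None else angs):
        q=np.array([proj(c,(C[0]+k*np.cos(a),C[1]+k*np.sin(a),z)) for k in rr],np.float32)
        v=cv2.remap(gs,q[:,0][None],q[:,1][None],cv2.INTER_LINEAR)[0]; dv=np.gradient(v)
        i=np.argmax(abs(dv) if sign is None else sign*dv); out.append([C[0]+rr[i]*np.cos(a),C[1]+rr[i]*np.sin(a)])
    return np.array(out)
E
python3 - <<'E'
from fit import *
import pickle; s,d=pickle.load(open("w1.pkl","rb")); c=cam(d,s); g=cv2.cvtColor(d["img"],cv2.COLOR_RGB2GRAY)
print("cam",c[1])
C=np.array([.6255,.033])
for _ in range(3):
    P=polar(g,c,C,.047,.02,.038,.053,sign=-1); v=circ(P); C=v[:2]
print("drip",v, np.percentile(np.hypot(*(P-C).T),[10,50,90]))
Ft=line(edge(g,c,(188,282),(329,273),z=0)); Lt=line(edge(g,c,(329,273),(335,405),z=0)); Rt=line(edge(g,c,(188,282),(193,322),lo=.15,z=.02))
t=Lt[1]; t=t*np.sign(t[0]); n=np.array([-t[1],t[0]])
print("width",n@(Lt[0]-Rt[0]))
mid=(n@Lt[0]+n@Rt[0])/2; fx=t@Ft[0]; print("axis from edges", t*(fx+.09)+n*mid, "yaw",np.degrees(np.arctan2(t[1],t[0])))
s=get_state(); d=snapshot("wrist"); pickle.dump((s,d),open("w2.pkl","wb")); c=cam(d,s); g=cv2.cvtColor(d["img"],cv2.COLOR_RGB2GRAY)
print(s["tcp_pos"],proj(c,(.6,.263,.06)))
cv2.imwrite("pics/w2.png",d["img"][:,:,::-1])
E
```

```text
time: 2.0
tcp_pos: [0.5698, 0.2738, 0.251]
tcp_rot: [-0.431, -3.111, 0.001]
ft_force: [0.3, 0.4, 0.2]
grip_width: 0.0511
cam [0.36591728 0.19018919 0.4638333 ]
drip [0.62536242 0.03222569 0.04726321] [0.04639989 0.04730669 0.04793021]
width 0.17898627
axis from edges [0.6263606  0.03342511] yaw -13.078646
[0.5697633  0.27381566 0.25095808] [322.61166346 243.16440995]
```

View pics/w2.png

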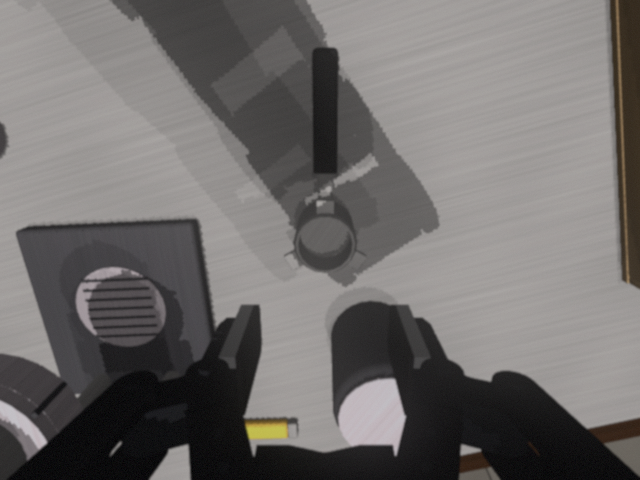

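The press now agrees to about 1.5 mm: axis near (0.626, 0.033), yaw -13.1°. In this view the portafilter rim is at (325,243), the handle is straight above it, spanning x 313–337 and y 48–173, and the drip plate is at (120,305).

Run:
```python
from fit import *
import pickle; s,d=pickle.load(open("w2.pkl","rb")); c=cam(d,s); g=cv2.cvtColor(d["img"],cv2.COLOR_RGB2GRAY)
C=np.array([.6259,.0328])
for _ in range(3):
    P=polar(g,c,C,.047,.02,.040,.053,sign=-1); v=circ(P); C=v[:2]
print("drip w2",v)
C=np.array(ray(c,(325,243),.06)[:2]); print("seed",C)
for lo,hi in ((.024,.033),(.021,.033)):
  D=C.copy()
  for _ in range(3):
    P=polar(g,c,D,.029,.059,lo,hi,angs=np.radians(np.r_[-110:80:5])); v=circ(P); D=v[:2]
  print("rim",v,np.percentile(np.hypot(*(P-D).T),[10,50,90]))
h=comps((g<45).astype(np.uint8),(300,35,350,180))[0]
pt=np.array([ray(c,q[0],.033)[:2] for q in h],np.float32); rr=cv2.minAreaRect(pt); print("handle",rr)
a=edge(g,c,(313,55),(314,165),w=5,z=.033); b=edge(g,c,(337,55),(337,165),w=5,z=.033)
for e in (a,b): p,t=line(e); print("side",p,t,np.degrees(np.arctan2(t[1],t[0])))
y=R.from_rotvec(s["tcp_rot"]).as_matrix()[:,1]; print("tool y ang",np.degrees(np.arctan2(y[1],y[0])))
```

```text
drip w2 [0.62478772 0.03196009 0.04726975]
seed [0.60043317 0.26510467]
rim [0.60048495 0.26177475 0.02705829] [0.02613201 0.02703088 0.02844941]
rim [0.60105763 0.26186951 0.02652176] [0.0257377  0.02649951 0.02783713]
handle ((0.4938013553619385, 0.294368714094162), (0.020895134657621384, 0.10271628946065903), 74.73603057861328)
side [0.4934995  0.28394997] [ 0.9607227  -0.27751023] -16.111662
side [0.48700786 0.3082102 ] [ 0.9615196  -0.27473632] -15.9463005
tool y ang 74.22076655939084
```

```bash
python3 -m jog '[60,-0.055,0.016,-0.02,0,0,-0.004, 60,-0.0768,0.0215,-0.06,0,0,-0.004, 60,-0.0768,0.0215,-0.12,0,0,-0.004, 60,-0.0768,0.0215,-0.18,0,0,-0.004, 60,-0.0768,0.0215,-0.225,0,0,-0.004]' 110
python3 -c "
from plant import *;s=get_state();print(s['tcp_pos'],s['tcp_rot'])"
```

```text
time: 2.68
tcp_pos: [0.4924, 0.2946, 0.0262]
tcp_rot: [0.438, 3.11, 0.001]
ft_force: [0.1, 0.5, -0.8]
grip_width: 0.0516
[0.49240269 0.29460788 0.02616346] [4.38189874e-01 3.10969372e+00 6.53508586e-04]
```

```bash
python3 -m jog '[60,0.0006,0.0007,-0.012,0,0,0, 60,0.0006,0.0007,-0.019,0,0,0, 0,0.0006,0.0007,-0.019,0,0,0, 0,0.0006,0.0007,-0.019,0,0,0, 0,0.0006,0.0007,-0.019,0,0,0]' 110
python3 -m jog '[0,0,0,0,0,0,0, 0,0,0,0,0,0,0, 0,0,0,0.01,0,0,0, 0,0,0,0.03,0,0,0, 0,0,0,0.03,0,0,0]'
python3 - <<'E'
from h import *
s=get_state();print(s)
y=R.from_rotvec(s["tcp_rot"]).as_matrix();print(y.round(4).tolist())
E
```

```text
time: 3.3
tcp_pos: [0.4935, 0.2957, 0.0084]
tcp_rot: [0.438, 3.108, 0.003]
ft_force: [-1.2, 2.2, 6.2]
grip_width: 0.0199
time: 3.92
tcp_pos: [0.4938, 0.2958, 0.0394]
tcp_rot: [0.438, 3.107, 0.004]
ft_force: [-1.4, 0.1, -3.8]
grip_width: 0.0201
{'time': 3.925, 'joint_pos': array([ 4.25014822e-01,  6.76324301e-01,  1.84635072e+00, -3.08740141e-04,
        6.14167102e-01, -8.65580722e-01]), 'qvel': array([-0.00107805,  0.02726543,  0.01607286,  0.00021524, -0.0233589 ,
       -0.00072377]), 'joint_efforts': array([ 4.93781024e-02, -6.63884425e+01, -1.67675668e+01, -1.44133447e-01,
        3.76826548e-02,  1.91836050e-03]), 'tcp_pos': array([0.49381667, 0.29578758, 0.03936876]), 'tcp_rot': array([0.43773473, 3.1067969 , 0.00375433]), 'ft_force': array([-1.43232018,  0.07965475, -3.84270744]), 'moment': array([0.1283421 , 0.40339718, 0.01691031]), 'grip_width': 0.02009474310777967}
[[-0.9611, 0.2763, 0.0044], [0.2763, 0.9611, 0.0018], [-0.0037, 0.0029, -1.0]]
```

```bash
python3 -m jog '[0,0.007,0.018,0.02,0,0,-0.174, 0,0.017,0.035,0.04,0,0,-0.349, 0,0.03,0.0495,0.06,0,0,-0.523, 0,0.045,0.062,0.066,0,0,-0.698, 0,0.062,0.071,0.066,0,0,-0.872]'
python3 - <<'E'
from h import *
s=get_state();y=R.from_rotvec(s["tcp_rot"]).as_matrix();x=y[:,0];a=np.degrees(np.arctan2(x[1],x[0]))
print(s["tcp_pos"],a,y[:,2].round(4),s["moment"].round(2)); ax=s["tcp_pos"]-.1118*np.r_[x[:2],0];print("axis",ax)
a2=np.radians(106.92);t=np.array([.6253,.0324])+.1118*np.array([np.cos(a2),np.sin(a2)]);print("delta",t-s["tcp_pos"][:2],a2-np.radians(a))
E
```

```text
time: 4.55
tcp_pos: [0.556, 0.3673, 0.1051]
tcp_rot: [1.716, 2.626, 0.001]
ft_force: [0.4, -0.6, -4.0]
grip_width: 0.0202
[0.5560268  0.36731687 0.10507822] 113.67438953751974 [ 0.0039 -0.0021 -1.    ] [0.38 0.14 0.02]
axis [0.60091852 0.26492635 0.10507822]
delta [ 0.03673536 -0.22795647] -0.11788633639197665
```

```bash
python3 -m jog '[0,0.01,-0.055,0,0,0,-0.118, 0,0.018,-0.11,0,0,0,-0.118, 0,0.027,-0.165,0,0,0,-0.118, 0,0.0367,-0.21,0,0,0,-0.118, 0,0.0367,-0.228,0,0,0,-0.118]'
python3 -m jog '[0,0,0,0,0,0,0]'
cat > st.py <<'E'
from h import *
s=get_state();y=R.from_rotvec(s["tcp_rot"]).as_matrix();x=y[:,0];a=np.degrees(np.arctan2(x[1],x[0]))
print("t",s["time"],"tcp",s["tcp_pos"].round(4),"ang",a.round(2),"rel press",(a-166.92).round(2),"f",s["ft_force"].round(1),"m",s["moment"].round(2),"w",s["grip_width"])
ax=s["tcp_pos"]-.1118*np.r_[x[:2],0]; print("axis err",(ax[:2]-[.6253,.0324]).round(4),"tcpz-.1375",round(s["tcp_pos"][2]-.1375,4))
E
python3 st.py
python3 - <<'E'
from h import *
for n in ("scene","top"):
    d=snapshot(n); 
    if n=="scene": cv2.imwrite("pics/s2.png",cv2.resize(d["img"][170:370,240:480,::-1],None,fx=3,fy=3))
    else: cv2.imwrite("pics/t2.png",d["img"][:,:,::-1])
E
```

```text
time: 5.18
tcp_pos: [0.5928, 0.1369, 0.1042]
tcp_rot: [1.872, 2.519, -0.001]
ft_force: [-0.1, 0.5, -3.2]
grip_width: 0.0202
time: 5.3
tcp_pos: [0.5926, 0.1362, 0.1037]
tcp_rot: [1.875, 2.518, -0.002]
ft_force: [-0.0, 0.4, -3.1]
grip_width: 0.0198
t 5.3 tcp [0.5926 0.1362 0.1037] ang 106.66 rel press -60.26 f [-0.   0.4 -3.1] m [ 0.39  0.09 -0.02] w 0.019794604709303696
axis err [-0.0007 -0.0033] tcpz-.1375 -0.0338
```

View pics/s2.png

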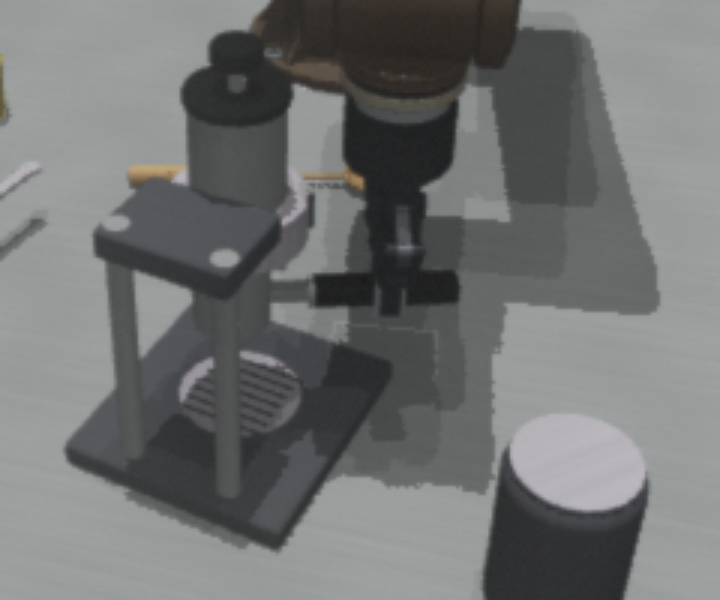

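The basket hangs under the head with the handle under the single rib; in this crop the rib is at (310,208) and the handle at (390,290). The basket edges show at crop x≈193 and 270. I'll check the basket against the drip plate in this same view.

```bash
python3 -m jog '[0,0.0007,0.0033,0,0,0,0.0045, 0,0.0007,0.0033,0,0,0,0.0045]'; python3 st.py
python3 - <<'E'
from fit import *
d=snapshot("scene"); c=cam(d); g=cv2.cvtColor(d["img"],cv2.COLOR_RGB2GRAY)
s=get_state();x=R.from_rotvec(s["tcp_rot"]).as_matrix()[:,0];ax=s["tcp_pos"][:2]-.1118*x[:2]
zb=s["tcp_pos"][2]-.0075
for z in (zb+.005,zb+.012):
    p=proj(c,(*ax,z)); view=ax-c[1][:2]; view/=np.linalg.norm(view); per=np.array([-view[1],view[0]])
    l,r=[proj(c,(*(ax+k*.029*per),z)) for k in (1,-1)]
    row=g[int(round(p[1]))].astype(float); dv=np.gradient(cv2.GaussianBlur(row[None],(0,0),.8)[0])
    lo=min(l[0],r[0]);hi=max(l[0],r[0])
    f=lambda u:(lambda i:(i,round(dv[i],1)))(int(u)-5+int(np.argmax(abs(dv[int(u)-5:int(u)+7]))))
    print("pred",lo.round(1),hi.round(1),"row",p[1].round(1),"seen",f(lo),f(hi),row[295:340].astype(int).tolist())
C=np.array([.6253,.0324])
P=polar(g,c,C,.047,.02,.042,.052,sign=-1); v=circ(P); print("drip scene",v)
E
```

```text
time: 5.65
tcp_pos: [0.5931, 0.1422, 0.1038]
tcp_rot: [1.864, 2.525, -0.001]
ft_force: [0.1, -0.7, -3.8]
grip_width: 0.0199
t 5.65 tcp [0.5931 0.1422 0.1038] ang 107.12 rel press -59.8 f [ 0.1 -0.7 -3.8] m [ 0.4   0.11 -0.  ] w 0.01991050490509625
axis err [0.0007 0.0029] tcpz-.1375 -0.0337
pred 306.2 332.5 row 273.6 seen (301, np.float64(-16.8)) (332, np.float64(27.1)) [157, 158, 158, 156, 151, 123, 94, 87, 86, 85, 83, 75, 71, 73, 72, 72, 73, 77, 80, 79, 81, 81, 80, 75, 74, 79, 80, 78, 78, 78, 79, 78, 75, 75, 73, 71, 69, 81, 141, 151, 151, 151, 144, 143, 143]
pred 306.1 332.6 row 271.2 seen (303, np.float64(-22.0)) (333, np.float64(10.1)) [157, 157, 158, 157, 157, 158, 157, 151, 125, 97, 85, 77, 72, 72, 72, 71, 75, 77, 77, 78, 81, 82, 80, 76, 75, 77, 80, 80, 78, 77, 78, 78, 77, 75, 74, 72, 72, 70, 90, 98, 99, 100, 98, 99, 98]
drip scene [0.62465401 0.03452364 0.0475001 ]
```

```bash
python3 -m jog '[0,-0.0007,-0.002,0,0,0,-0.0035, 0,-0.0007,-0.002,0,0,0,-0.0035, 0,-0.0007,-0.002,0,0,0,-0.0035, 0,-0.0007,-0.002,0,0,0,-0.0035]'; python3 st.py
```

```text
time: 6.2
tcp_pos: [0.5924, 0.1398, 0.1038]
tcp_rot: [1.869, 2.521, -0.001]
ft_force: [-0.2, -0.4, -4.0]
grip_width: 0.0201
t 6.2 tcp [0.5924 0.1398 0.1038] ang 106.9 rel press -60.02 f [-0.2 -0.4 -4. ] m [ 0.32  0.15 -0.01] w 0.020130502227020286
axis err [-0.0004  0.0005] tcpz-.1375 -0.0337
```

```bash
python3 -m jog '[0,0,0,0.010,0,0,0, 0,0,0,0.016,0,0,0, 0,0,0,0.020,0,0,0, 0,0,0,0.024,0,0,0, 0,0,0,0.024,0,0,0]'; python3 st.py
python3 -m jog '[0,0,0,0.004,0,0,0, 0,0,0,0.007,0,0,0, 0,0,0,0.01,0,0,0]'; python3 st.py
```

```text
time: 6.82
tcp_pos: [0.5925, 0.1398, 0.1281]
tcp_rot: [1.869, 2.521, -0.001]
ft_force: [0.4, 0.2, -3.7]
grip_width: 0.0201
t 6.825 tcp [0.5925 0.1398 0.1281] ang 106.9 rel press -60.02 f [ 0.4  0.2 -3.7] m [0.38 0.13 0.05] w 0.02011851523400364
axis err [-0.0003  0.0005] tcpz-.1375 -0.0094
time: 7.2
tcp_pos: [0.5922, 0.1401, 0.1381]
tcp_rot: [1.869, 2.522, -0.001]
ft_force: [-0.7, 3.5, -6.7]
grip_width: 0.0198
t 7.2 tcp [0.5922 0.1401 0.1381] ang 106.9 rel press -60.02 f [-0.7  3.5 -6.7] m [ 1.16  0.4  -0.02] w 0.01981692977700604
axis err [-0.0006  0.0007] tcpz-.1375 0.0006
```

```bash
python3 -m jog '[0,-0.0003,0.0012,0,0,0,0, 0,-0.0003,0.0012,0.001,0,0,0, 0,-0.0003,0.0012,0.0025,0,0,0]'; python3 st.py
```

```text
time: 7.58
tcp_pos: [0.592, 0.1411, 0.1407]
tcp_rot: [1.869, 2.521, -0.001]
ft_force: [-0.2, -0.0, -4.2]
grip_width: 0.0199
t 7.575 tcp [0.592  0.1411 0.1407] ang 106.9 rel press -60.02 f [-0.2 -0.  -4.2] m [0.36 0.1  0.02] w 0.01985655327424583
axis err [-0.0008  0.0018] tcpz-.1375 0.0032
```

```bash
python3 -m jog '[0,0,0,0.001,0,0,0, 0,0,0,0.002,0,0,0, 0,0,0,0.002,0,0,0]'; python3 st.py;  python3 -m jog '[0,0,0,0.001,0,0,0, 0,0,0,0.002,0,0,0, 0,0,0,0.002,0,0,0]'; python3 st.py
```

```text
time: 7.95
tcp_pos: [0.592, 0.1412, 0.1427]
tcp_rot: [1.869, 2.521, -0.001]
ft_force: [-0.3, 0.1, -3.3]
grip_width: 0.02
t 7.95 tcp [0.592  0.1412 0.1427] ang 106.9 rel press -60.02 f [-0.3  0.1 -3.3] m [ 0.35  0.19 -0.01] w 0.02002843162796823
axis err [-0.0008  0.0018] tcpz-.1375 0.0052
time: 8.32
tcp_pos: [0.5921, 0.1411, 0.1449]
tcp_rot: [1.869, 2.521, -0.001]
ft_force: [0.4, -0.0, -3.4]
grip_width: 0.0199
t 8.325 tcp [0.5921 0.1411 0.1449] ang 106.9 rel press -60.02 f [ 0.4 -0.  -3.4] m [0.41 0.08 0.05] w 0.019855291167525102
axis err [-0.0007  0.0018] tcpz-.1375 0.0074
```

```bash
python3 -m jog '[0,0,0,0.0007,0,0,0, 0,0,0,0.0015,0,0,0, 0,0,0,0.0015,0,0,0]'; python3 st.py
```

```text
time: 8.7
tcp_pos: [0.5921, 0.1411, 0.1464]
tcp_rot: [1.869, 2.521, -0.001]
ft_force: [-0.1, -0.4, -3.8]
grip_width: 0.0197
t 8.7 tcp [0.5921 0.1411 0.1464] ang 106.9 rel press -60.02 f [-0.1 -0.4 -3.8] m [ 0.35  0.14 -0.01] w 0.019690899104572206
axis err [-0.0007  0.0018] tcpz-.1375 0.0089
```

```bash
python3 -m jog '[0,0,0,0.0007,0,0,0, 0,0,0,0.0015,0,0,0, 0,0,0,0.0015,0,0,0]'; python3 st.py
```

```text
time: 9.07
tcp_pos: [0.5921, 0.1412, 0.1478]
tcp_rot: [1.869, 2.521, -0.001]
ft_force: [0.1, 1.1, -5.2]
grip_width: 0.02
t 9.075 tcp [0.5921 0.1412 0.1478] ang 106.9 rel press -60.02 f [ 0.1  1.1 -5.2] m [ 0.53  0.13 -0.04] w 0.019984528185006692
axis err [-0.0007  0.0018] tcpz-.1375 0.0103
```

```bash
python3 -m jog '[0,0,0,-0.0026,0,0,0, 0,-0.0088,-0.0033,-0.0026,0,0,0.087, 0,-0.0182,-0.0073,-0.0026,0,0,0.1745, 0,-0.0182,-0.0073,-0.0026,0,0,0.1745]'; python3 st.py
```

```text
time: 9.57
tcp_pos: [0.5736, 0.1337, 0.1453]
tcp_rot: [1.643, 2.674, -0.001]
ft_force: [-0.0, 1.0, -3.7]
grip_width: 0.0199
t 9.575 tcp [0.5736 0.1337 0.1453] ang 116.85 rel press -50.07 f [-0.   1.  -3.7] m [ 0.33  0.19 -0.05] w 0.01987674609784968
axis err [-0.0012  0.0016] tcpz-.1375 0.0078
```

```bash
python3 -m jog '[0,-0.0163,-0.0102,0,0,0,0.1745, 0,-0.031,-0.0234,0,0,0,0.349, 0,-0.0431,-0.0388,0,0,0,0.5236, 0,-0.0431,-0.0388,0,0,0,0.5236]'; python3 st.py
```

```text
time: 10.07
tcp_pos: [0.5304, 0.0945, 0.1454]
tcp_rot: [0.9, 3.007, 0.0]
ft_force: [-0.7, 0.8, -3.1]
grip_width: 0.0199
t 10.075 tcp [0.5304 0.0945 0.1454] ang 146.66 rel press -20.26 f [-0.7  0.8 -3.1] m [ 0.16  0.34 -0.  ] w 0.019898448619159292
axis err [-0.0015  0.0006] tcpz-.1375 0.0079
```

```bash
python3 -m jog '[0,-0.0091,-0.0168,0,0,0,0.177, 0,-0.0153,-0.0357,0,0,0,0.3536, 0,-0.0153,-0.0357,0,0,0,0.3536, 0,-0.0153,-0.0357,0,0,0,0.3536]'; python3 st.py
```

```text
time: 10.58
tcp_pos: [0.5155, 0.0592, 0.1454]
tcp_rot: [0.366, 3.118, 0.001]
ft_force: [-0.8, -1.8, -3.6]
grip_width: 0.0204
t 10.575 tcp [0.5155 0.0592 0.1454] ang 166.6 rel press -0.32 f [-0.8 -1.8 -3.6] m [-0.06  0.54 -0.26] w 0.020427439681107537
axis err [-0.001   0.0009] tcpz-.1375 0.0079
```

```bash
python3 -m jog '[0,0,-0.0005,-0.0015,0,0,0.002, 0,0,-0.0005,-0.003,0,0,0.002, 0,0,-0.0005,-0.003,0,0,0.002]'; python3 st.py; python3 -m jog '[0,0,0,-0.0015,0,0,0, 0,0,0,-0.0025,0,0,0, 0,0,0,-0.0025,0,0,0]'; python3 st.py
```

```text
time: 10.95
tcp_pos: [0.5156, 0.0589, 0.1423]
tcp_rot: [0.364, 3.118, 0.001]
ft_force: [-2.3, 0.0, -2.6]
grip_width: 0.0197
t 10.95 tcp [0.5156 0.0589 0.1423] ang 166.69 rel press -0.23 f [-2.3  0.  -2.6] m [-0.01  0.51 -0.14] w 0.019716038288259935
axis err [-0.0009  0.0007] tcpz-.1375 0.0048
time: 11.32
tcp_pos: [0.5155, 0.0589, 0.1396]
tcp_rot: [0.364, 3.118, 0.001]
ft_force: [-2.6, 0.9, -3.1]
grip_width: 0.0204
t 11.325 tcp [0.5155 0.0589 0.1396] ang 166.7 rel press -0.22 f [-2.6  0.9 -3.1] m [ 0.04  0.58 -0.04] w 0.020359286610465294
axis err [-0.001   0.0008] tcpz-.1375 0.0021
```

```bash
python3 -m jog '[0,-0.001,0,-0.0007,0,0,0, 0,-0.001,0,-0.0015,0,0,0, 0,-0.001,0,-0.0015,0,0,0]'; python3 st.py
```

```text
time: 11.7
tcp_pos: [0.5152, 0.0589, 0.1386]
tcp_rot: [0.363, 3.116, 0.001]
ft_force: [2.3, -1.1, 4.5]
grip_width: 0.02
t 11.7 tcp [0.5152 0.0589 0.1386] ang 166.7 rel press -0.22 f [ 2.3 -1.1  4.5] m [-0.12 -0.38 -0.06] w 0.02003700873774101
axis err [-0.0013  0.0007] tcpz-.1375 0.0011
```

```bash
python3 -m jog '[50,0,0,0,0,0,0, 50,0,0,0,0,0,0, 50,0,0,0,0,0,0, 50,0,0,0,0,0,0]'; python3 st.py; python3 -m jog '[50,0,0,0.03,0,0,0, 50,0,0,0.08,0,0,0, 50,0,0,0.14,0,0,0, 50,-0.02,-0.03,0.17,0,0,-0.15, 50,-0.03,-0.08,0.18,0,0,-0.33]'
python3 - <<'E'
from h import *
d=snapshot("scene"); d2=snapshot("top")
a=cv2.resize(d["img"][180:340,240:400,::-1],(400,400),interpolation=cv2.INTER_CUBIC); b=cv2.resize(d2["img"][140:300,230:390,::-1],(400,400),interpolation=cv2.INTER_CUBIC)
cv2.imwrite("pics/lock.png",np.hstack([a,b]))
E
```

```text
time: 12.2
tcp_pos: [0.5151, 0.0589, 0.1385]
tcp_rot: [0.363, 3.117, 0.001]
ft_force: [-0.2, -0.7, 0.1]
grip_width: 0.0425
t 12.2 tcp [0.5151 0.0589 0.1385] ang 166.7 rel press -0.22 f [-0.2 -0.7  0.1] m [ 0.02 -0.02 -0.04] w 0.042544548015294774
axis err [-0.0014  0.0007] tcpz-.1375 0.001
time: 12.82
tcp_pos: [0.4847, -0.0212, 0.3206]
tcp_rot: [0.874, 3.01, 0.001]
ft_force: [1.1, -0.0, 0.5]
grip_width: 0.0424
```

View pics/lock.png

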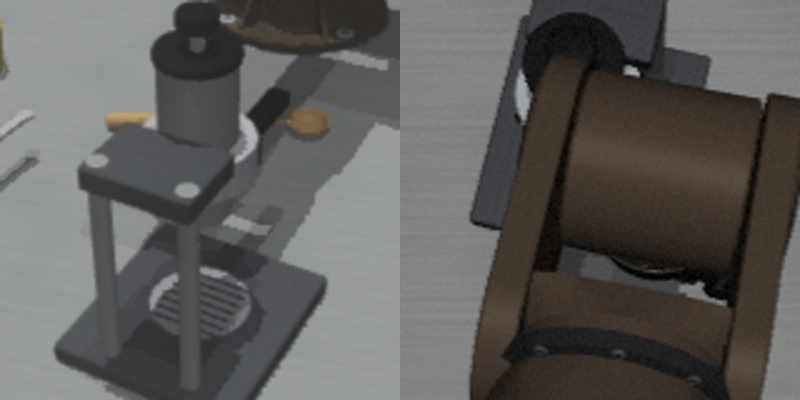

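The left picture shows the portafilter hanging in the head with its handle pointing out of the front, while the arm hides the press in the top view. Now I'll move over to the cup, turning the tool half-way round so that the later twist stays within joint 6's range.

```bash
python3 -m jog '[50,0,-0.04,0,0,0,-0.17, 50,-0.005,-0.09,0,0,0,-0.34, 50,-0.01,-0.14,0,0,0,-0.51, 50,-0.015,-0.18,0,0,0,-0.69, 50,-0.015,-0.2,-0.02,0,0,-0.87]'
python3 -m jog '[50,0,0,0,0,0,-0.174, 50,0,0,-0.01,0,0,-0.349, 50,0,0,-0.02,0,0,-0.523, 50,0,0,-0.02,0,0,-0.698, 50,0,0,-0.02,0,0,-0.872]'
python3 -m jog '[50,0,0,0,0,0,-0.174, 50,0,0,0,0,0,-0.349, 50,0,0,0,0,0,-0.523, 50,0,0,0,0,0,-0.698, 50,0,0,0,0,0,-0.872]'
python3 -m jog '[50,0,0,0,0,0,-0.174, 50,0,0,0,0,0,-0.22, 50,0,0,0,0,0,-0.22]'
python3 st.py
python3 - <<'E'
from h import *
import pickle
s=get_state(); d=snapshot("wrist"); pickle.dump((s,d),open("w3.pkl","wb")); c=cam(d,s)
print(s["joint_pos"].round(2),proj(c,(.566,-.257,.065)),proj(c,(.454,-.228,.06)))
cv2.imwrite("pics/w3.png",d["img"][:,:,::-1])
E
```

```text
time: 13.55
tcp_pos: [0.4698, -0.2257, 0.3003]
tcp_rot: [2.073, 2.35, -0.005]
ft_force: [0.7, 0.2, -0.2]
grip_width: 0.0427
time: 14.18
tcp_pos: [0.47, -0.2252, 0.2797]
tcp_rot: [2.877, 1.25, -0.01]
ft_force: [-0.1, 0.4, 0.1]
grip_width: 0.0431
time: 14.8
tcp_pos: [0.4702, -0.2247, 0.2793]
tcp_rot: [3.139, -0.089, -0.013]
ft_force: [0.3, -0.2, 1.0]
grip_width: 0.0425
time: 15.18
tcp_pos: [0.4703, -0.2243, 0.2789]
tcp_rot: [-3.112, 0.431, 0.014]
ft_force: [0.5, 0.2, 0.5]
grip_width: 0.0426
t 15.175 tcp [ 0.4703 -0.2243  0.2789] ang -15.76 rel press -182.68 f [0.5 0.2 0.5] m [-0.03 -0.05 -0.05] w 0.04260275097788455
axis err [-0.2626 -0.2263] tcpz-.1375 0.1414
[-0.57  0.3   1.74 -0.    1.11  1.28] [329.9632579   81.40505124] [332.03293822 213.20799096]
```

View pics/w3.png

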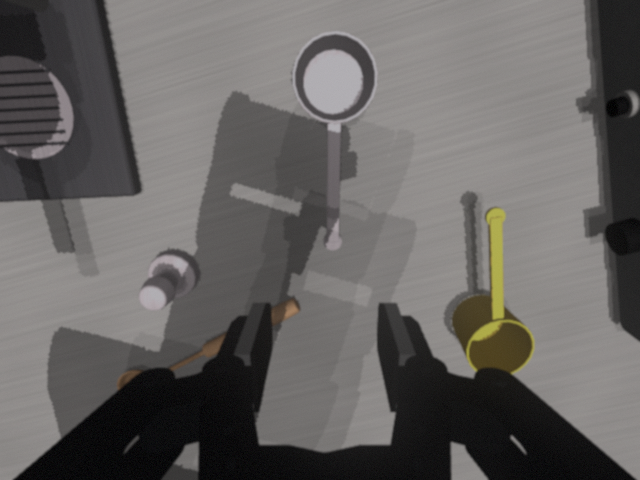

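The silver cup's rim is at (335,77), with its handle running straight down to an end at about (334,242).

Run:
```python
from fit import *
import pickle; s,d=pickle.load(open("w3.pkl","rb")); c=cam(d,s); g=cv2.cvtColor(d["img"],cv2.COLOR_RGB2GRAY)
C=ray(c,(335,77),.065)[:2]
for _ in range(3):
    P=polar(g,c,C,.036,.065,.0345,.041,sign=-1); v=circ(P); C=v[:2]
print("rim",v)
a=edge(g,c,(328,140),(328,235),w=4,z=.061); b=edge(g,c,(340,140),(339,235),w=4,z=.061)
L=[line(e) for e in (a,b)]
for p,t in L: print(p,np.degrees(np.arctan2(t[1],t[0])))
t=L[0][1]+L[1][1]*np.sign(L[0][1]@L[1][1]); t/=np.linalg.norm(t); t*=np.sign(t[0]); n=np.array([-t[1],t[0]])
print("width",n@(L[0][0]-L[1][0]),"center offset vs rim",n@((L[0][0]+L[1][0])/2-C))
print("end dist",np.linalg.norm(ray(c,(334,247),.061)[:2]-C))
ang=np.degrees(np.arctan2(t[1],t[0])); print("yaw",ang)
gp=C-.115*t; print("grip",gp,"delta",gp-s["tcp_pos"][:2])
```

```text
rim [ 0.56699045 -0.26122807  0.0358728 ]
[ 0.48063925 -0.23081458] -16.43013
[ 0.47870398 -0.24199717] -15.383665
width 0.0112848 center offset vs rim -6.020345878348784e-05
end dist 0.15148881360473346
yaw -15.906897
grip [ 0.45639399 -0.22970945] delta [-0.01389633 -0.00545927]
```

```bash
python3 -m jog '[50,-0.0139,-0.0055,-0.05,0,0,0, 50,-0.0139,-0.0055,-0.11,0,0,0, 50,-0.0139,-0.0055,-0.17,0,0,0, 50,-0.0139,-0.0055,-0.215,0,0,0, 50,-0.0139,-0.0055,-0.225,0,0,0]' 80
python3 st.py
```

```text
time: 15.85
tcp_pos: [0.4555, -0.2291, 0.0519]
tcp_rot: [-3.11, 0.427, 0.02]
ft_force: [0.6, -0.5, 0.2]
grip_width: 0.0427
t 15.85 tcp [ 0.4555 -0.2291  0.0519] ang -15.65 rel press -182.57 f [ 0.6 -0.5  0.2] m [ 0.04 -0.01 -0.04] w 0.04274045301834818
axis err [-0.2774 -0.2313] tcpz-.1375 -0.0856
```

```bash
python3 -m jog '[50,0.0009,-0.0006,-0.007,-0.0017,-0.0126,-0.004, 50,0.0009,-0.0006,-0.0122,-0.0017,-0.0126,-0.004, 0,0.0009,-0.0006,-0.0122,-0.0017,-0.0126,-0.004, 0,0.0009,-0.0006,-0.0122,-0.0017,-0.0126,-0.004, 0,0.0009,-0.0006,-0.0122,-0.0017,-0.0126,-0.004]' 80
python3 -m jog '[0,0,0,0,0,0,0, 0,0,0,0,0,0,0, 0,0,0,0,0,0,0]'; python3 st.py; python3 -m jog '[0,0,0,0.01,0,0,0, 0,0,0,0.03,0,0,0, 0,0,0,0.03,0,0,0]'; python3 st.py
```

```text
time: 16.48
tcp_pos: [0.4566, -0.2298, 0.0402]
tcp_rot: [-3.11, 0.434, -0.001]
ft_force: [-1.2, 0.7, 1.6]
grip_width: 0.0101
time: 16.85
tcp_pos: [0.4566, -0.2298, 0.0402]
tcp_rot: [-3.11, 0.434, -0.001]
ft_force: [0.1, -0.2, 1.8]
grip_width: 0.0097
t 16.85 tcp [ 0.4566 -0.2298  0.0402] ang -15.88 rel press -182.8 f [ 0.1 -0.2  1.8] m [ 0.03 -0.05  0.07] w 0.00969827455716485
axis err [-0.2762 -0.2316] tcpz-.1375 -0.0973
time: 17.23
tcp_pos: [0.457, -0.2301, 0.0715]
tcp_rot: [-3.111, 0.434, -0.004]
ft_force: [-0.6, -0.1, -1.7]
grip_width: 0.0099
t 17.225 tcp [ 0.457  -0.2301  0.0715] ang -15.88 rel press -182.8 f [-0.6 -0.1 -1.7] m [ 0.03  0.15 -0.01] w 0.009927449141632122
axis err [-0.2758 -0.2319] tcpz-.1375 -0.066
```

```bash
python3 -m jog '[0,-0.0038,-0.0197,0.02,0,0,0.1745, 0,-0.0041,-0.0397,0.02,0,0,0.349, 0,-0.0009,-0.0595,0.02,0,0,0.5236, 0,0.0056,-0.0785,0.02,0,0,0.698, 0,0.0154,-0.096,0.02,0,0,0.8727]'
python3 - <<'E'
from h import *
s=get_state();M=R.from_rotvec(s["tcp_rot"]).as_matrix();x=M[:,0];a=np.arctan2(x[1],x[0]);ax=s["tcp_pos"][:2]+.115*x[:2]
print(np.degrees(a),s["tcp_pos"],"cup axis",ax,s["ft_force"],M[:,2])
p=np.array([.5676,-.2616])
for k in (44,54,61.9):
    q=p-.115*np.array([np.cos(np.radians(k)),np.sin(np.radians(k))]); print(k,q-s["tcp_pos"][:2],np.radians(k)-a)
print("to press", np.array([.6249,.0335])-p)
E
```

```text
time: 17.85
tcp_pos: [0.4723, -0.3267, 0.0909]
tcp_rot: [-2.998, -0.929, -0.003]
ft_force: [-0.8, 0.3, -0.5]
grip_width: 0.0101
34.432252490322014 [ 0.47230431 -0.32667789  0.09085017] cup axis [ 0.56715548 -0.26165348] [-0.80210091  0.33635351 -0.46915186] [ 9.60248998e-04  2.98234293e-03 -9.99995092e-01]
44 [ 0.01257161 -0.01480782] 0.16698869604336886
54 [ 0.02770039 -0.02795906] 0.34152162124280183
61.9 [ 0.04112932 -0.0363667 ] 0.47940263215035395
to press [0.0573 0.2951]
```

```bash
python3 -m jog '[0,0.0126,-0.0148,0,0,0,0.167, 0,0.0277,-0.028,0,0,0,0.3415, 0,0.0411,-0.0364,0,0,0,0.479, 0,0.05,0.01,-0.005,0,0,0.479, 0,0.06,0.06,-0.012,0,0,0.479]'
cat > cup.py <<'E'
from h import *
s=get_state();M=R.from_rotvec(s["tcp_rot"]).as_matrix();x=M[:,0];a=np.arctan2(x[1],x[0]);ax=s["tcp_pos"][:2]+.115*x[:2]
print("t",s["time"],"ang err",np.degrees(a)-61.9,s["tcp_pos"].round(4),"cup axis",ax.round(4),"to press",(np.array([.6249,.0335])-ax).round(4),"f",s["ft_force"].round(1),"underside",s["tcp_pos"][2]-.0402,"z",M[:,2].round(4))
E
python3 cup.py
```

```text
time: 18.48
tcp_pos: [0.5321, -0.266, 0.0779]
tcp_rot: [-2.693, -1.611, -0.002]
ft_force: [0.2, -0.3, -1.9]
grip_width: 0.0097
t 18.475 ang err -0.11184965911306932 [ 0.5321 -0.266   0.0779] cup axis [ 0.5865 -0.1647] to press [0.0384 0.1982] f [ 0.2 -0.3 -1.9] underside 0.0377378148127296 z [-8.0e-04  3.3e-03 -1.0e+00]
```

```bash
python3 -m jog '[0,0.0105,0.054,0,0,0,0, 0,0.021,0.108,0,0,0,0, 0,0.0305,0.158,0,0,0,0, 0,0.0384,0.1982,0,0,0,0, 0,0.0384,0.1982,0,0,0,0]'; python3 cup.py
```

```text
time: 19.1
tcp_pos: [0.5705, -0.0653, 0.0773]
tcp_rot: [-2.69, -1.616, -0.001]
ft_force: [0.3, 0.5, -0.0]
grip_width: 0.0097
t 19.1 ang err 0.0908275485211476 [ 0.5705 -0.0653  0.0773] cup axis [0.6245 0.0363] to press [ 0.0004 -0.0028] f [ 0.3  0.5 -0. ] underside 0.03714857443735052 z [-0.0016  0.0035 -1.    ]
```

```bash
python3 -m jog '[0,0.0004,-0.0022,-0.004,0,0,0, 0,0.0004,-0.0022,-0.009,0,0,0, 0,0.0004,-0.0022,-0.013,0,0,0, 0,0.0004,-0.0022,-0.0145,0,0,0, 0,0.0004,-0.0022,-0.0145,0,0,0]'; python3 cup.py; python3 -m jog '[0,0,0,-0.001,0,0,0, 0,0,0,-0.0022,0,0,0, 0,0,0,-0.0022,0,0,0]'; python3 cup.py
```

```text
time: 19.73
tcp_pos: [0.5709, -0.0677, 0.0627]
tcp_rot: [-2.69, -1.615, -0.001]
ft_force: [-0.3, 0.4, -1.1]
grip_width: 0.0101
t 19.725 ang err 0.0669802590678259 [ 0.5709 -0.0677  0.0627] cup axis [0.625  0.0338] to press [-0.0001 -0.0003] f [-0.3  0.4 -1.1] underside 0.02253467525750301 z [-0.0017  0.0036 -1.    ]
time: 20.1
tcp_pos: [0.571, -0.0677, 0.0606]
tcp_rot: [-2.69, -1.615, -0.001]
ft_force: [0.2, -0.4, 0.3]
grip_width: 0.0097
t 20.1 ang err 0.06969928533247582 [ 0.571  -0.0677  0.0606] cup axis [0.625  0.0338] to press [-0.0001 -0.0003] f [ 0.2 -0.4  0.3] underside 0.020434311316186518 z [-0.0015  0.0035 -1.    ]
```

```bash
python3 -m jog '[0,0,0,-0.0006,0,0,0, 35,0,0,-0.0006,0,0,0, 35,0,0,-0.0006,0,0,0, 35,0,0,-0.0006,0,0,0]'; python3 cup.py; python3 -m jog '[35,0,0,0.02,0,0,0, 35,0,0,0.06,0,0,0, 35,-0.015,-0.03,0.12,0,0,0, 35,-0.02,-0.08,0.18,0,0,0, 35,-0.02,-0.13,0.22,0,0,0]'
python3 - <<'E'
from h import *
s=get_state();x=R.from_rotvec(s["tcp_rot"]).as_matrix()[:,0]
import pickle
W=snapshot("wrist"); pickle.dump((s,W),open("w4.pkl","wb"))
d=snapshot("scene")
a=cv2.resize(d["img"][170:340,230:400,::-1],(400,400),interpolation=cv2.INTER_CUBIC); b=cv2.resize(W["img"][:,:,::-1],(400,300))
cv2.imwrite("pics/end.png",np.hstack([a,np.vstack([b,np.zeros((100,400,3),np.uint8)])]))
c=cam(W,s); print(c[1],proj(c,(.6249,.0335,.085)),proj(c,(.514,.058,.16)))
E
```

```text
time: 20.6
tcp_pos: [0.571, -0.0677, 0.06]
tcp_rot: [-2.69, -1.615, -0.001]
ft_force: [-0.2, 0.2, 0.4]
grip_width: 0.0297
t 20.6 ang err 0.0684688009797938 [ 0.571  -0.0677  0.06  ] cup axis [0.625  0.0338] to press [-0.0001 -0.0003] f [-0.2  0.2  0.4] underside 0.01979863574793804 z [-0.0015  0.0036 -1.    ]
time: 21.22
tcp_pos: [0.5511, -0.1813, 0.267]
tcp_rot: [-2.69, -1.617, -0.002]
ft_force: [1.1, 0.2, -1.2]
grip_width: 0.0301
[ 0.58883379 -0.10895358  0.41011569] [ 271.92588411 -116.8376891 ] [  42.06223648 -122.76660136]
```

View pics/end.png

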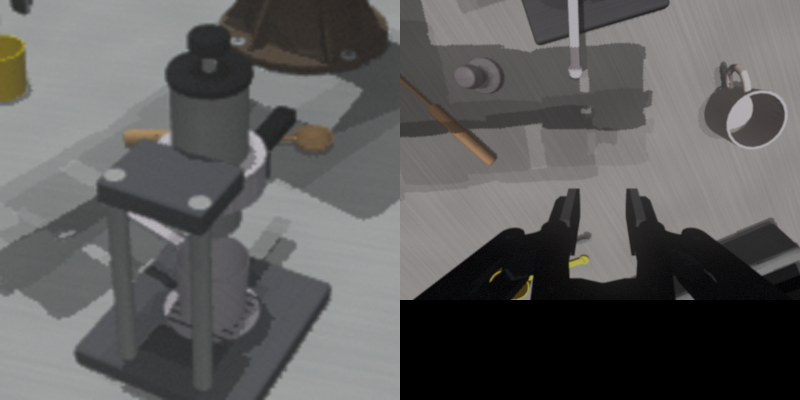

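The cup stands upright on the drip plate under the locked portafilter, whose handle points out of the front. The right view shows the cup's handle ending at about (575,72) and the fingers free. I'll make one last check in numbers.

Run:
```python
from fit import *
import pickle
d=snapshot("top"); c=cam(d); g=cv2.cvtColor(d["img"],cv2.COLOR_RGB2GRAY)
C=np.array([.6249,.0335]); u=np.array([np.cos(np.radians(166.92)),np.sin(np.radians(166.92))]); n=np.array([-u[1],u[0]])
a,b=[proj(c,(*(C+k*u),.163)) for k in (.075,.16)]; print("handle px",a,b)
L=[]
for s_ in (1,-1):
    p,q=[proj(c,(*(C+k*u+s_*.011*n),.163)) for k in (.075,.16)]
    l=line(edge(g,c,p,q,w=4,z=.163)); L.append(l); print(np.degrees(np.arctan2(*l[1][::-1]))%180, "lateral",n@(l[0]-C))
# cup handle in wrist view
s,W=pickle.load(open("w4.pkl","rb")); c=cam(W,s); g=cv2.cvtColor(W["img"],cv2.COLOR_RGB2GRAY)
v=-np.array([np.cos(np.radians(61.97)),np.sin(np.radians(61.97))]); m=np.array([-v[1],v[0]])
for s_ in (1,-1):
    p,q=[proj(c,(*(C+k*v+s_*.006*m),.081)) for k in (.085,.135)]; print(p,q)
    l=line(edge(g,c,p,q,w=5,z=.081)); print(np.degrees(np.arctan2(*l[1][::-1]))%180,"lateral",m@(l[0]-C))
k=max(np.arange(.12,.17,.001),key=lambda k:float(g[tuple(np.round(proj(c,(*(C+(k-.003)*v),.081))[::-1]).astype(int))])-float(g[tuple(np.round(proj(c,(*(C+(k+.003)*v),.081))[::-1]).astype(int))]))
print("tip radius",k); st=get_state(); print(st["time"],st["ft_force"])
```

```text
handle px [293.51076988 218.06658842] [283.22602081 259.35680077]
166.76932 lateral 0.012438351046648794
166.9933 lateral -0.011000070193595944
[285.42904543  27.07458246] [287.40252863  98.35118862]
61.424805 lateral 0.005577429704458312
[269.34038513  27.06916562] [272.14102327  98.34540408]
63.20768 lateral -0.005844143247353695
tip radius 0.15400000000000003
21.375 [ 0.14746769  0.5407503  -0.71327422]
```

```bash
python3 -m jog '[35,0,0,0,0,0,0, 35,0,0,0,0,0,0]' && python3 -c "from plant import *; print(finish_job())"
```

```text
time: 21.62
tcp_pos: [0.5515, -0.1817, 0.2658]
tcp_rot: [-2.693, -1.614, -0.003]
ft_force: [0.4, 0.4, -0.1]
grip_width: 0.0299
the job is handed in; nothing more can be done
None
```

The portafilter is locked in the press head and the tin cup stands on the drip plate under it. I handed the job in at about 21.6 s; it reports no verdict, so I only have my own checks.

**Portafilter:** I lifted it in under the single rib, twisted it 60° and lowered it until the seats took its weight. It hung by itself when I let go. The last check put its handle within about 0.2° of straight out of the front and less than 1 mm off to the side. I judged its height only from force contacts: the ceiling, then the seats.

**Cup:** It was released on the drip plate at about 0.3 mm from the press axis by the arm's own pose. The last wrist view put its handle less than 1 mm off to the side.

**Checks that disagreed:**
- **Press axis:** the first corner fit was 8 mm off because it used the wrong edge of the base. After I corrected that, the views agreed to about 2 mm.
- **Ceiling contact:** it came about 2.5 mm higher than I expected. I put this down to the portafilter sagging in the grip and allowed for it.
- **Cup handle tip:** it read 154 mm from the press axis instead of 146 mm. It had already read about 151 mm before I picked the cup up, so only about 2.5 mm of that may be a real offset, well inside the 15 mm limit.

The tamper, mug and tin were never near the arm's path. I did not measure their positions again at the end.

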